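# Load the thread feeder and hold its brake open with the key

### The arm

A 7-joint arm with a two-finger parallel gripper is mounted at the origin on the work surface. World frame = base frame: x ahead of the robot, y to its left, z up, the work surface at z = 0. Lengths are in m, angles in rad, forces in N, time in s.
With the tool pointing down it reaches from about 0.425 to 0.95 m from the base axis. Payload 4.7 kg.
Tool frame: the origin (TCP) lies midway between the tips of the shut fingers; the grasp point (between the pads) lies 19 mm behind it; z points along the fingers, y is the direction in which the jaws open and shut (so a half turn about z gives the same grasp; the last joint's range is limited). The gripper opens to 85 mm and grips with 20 to 120 N. Pads are 22 mm wide; open, the fingers measure 114 mm over their backs; the gripper's body (76 mm by 85 mm) begins 54 mm behind the grasp point. The pads swing forward as they close: fully open they stand 13 mm farther back than shut.
Start: joints at [-1.283, 0.469, -0.049, 1.532, 0.024, 1.141, -0.082], TCP at [0.21, 0.641, 0.231] pointing down, gripper open.
Joint ranges: [-2.59, 2.59], [-0.33, 1.99], [-1.39, 1.29], [0.1, 2.45], [-1.04, 4.18], [0.21, 1.99], [-2.66, 2.66]. Speed limits (rad/s): [2.57, 2.57, 3.14, 3.14, 3.14, 3.14, 3.14].

### API

Orientations are given as a rotation vector (axis times angle).
In Python, from rig import state, capture, job_done, regions_of gives the robot as it stands. The module is installed in compiled form; this text tells all that it offers.
- The arm moves only by the shell command python3 -m handwheel 'ROWS' [OPENING] [FORCE]. ROWS is JSON, a list of rows, each an object of numbers: "x", "y", "z": the shift along the tool's x, y, z in units of 400 mm (1.0 is 400 mm); "yaw": the turn about the tool's z in units of 2 rad (1.0 is 2 rad). A call has 1 to 8 rows; each row is the pose to reach, as a shift and turn from the pose commanded when the call began, along the tool's axes at that moment; what a row does not reach only later rows make up. A row lasts 1/8 s, in which the tool goes at most 62.5 mm and 10.7 degrees, less where a joint would pass 70% of its speed; a pose out of reach is approached as far as the arm can. A call with a number of a shift or a turn outside -1 to 1 is refused whole. A call with a gripper value outside its range is refused whole. OPENING is the gripper's target within -1 to 1 (fully open at 1, half-way at 0, shut at -1), set as the call begins (- or left out, the last holds). The fingers move at their own pace and stop on an object; FORCE is the grip in N (left out, the last holds). Time passes only in rows, so rows that repeat a pose let the fingers close. It gives the time, the measured TCP pose, the force and the opening at its end, in the units of the state.
- state(): the state, without advancing time (a new reading comes with each control period).
- capture(name): name is "side" or "top"; returns a dict with "img" (420x560x3 uint8, blue, green, red), "intrinsics" (3x3 intrinsics, pixels), "rvec" (rotation vector, rad) and "tvec" (3), from world to camera coordinates, as OpenCV has them. Camera axes: x right, y down, z forward; pixel columns grow to the right and rows downward; lengths in m; the calibration is good to about 2 mm. A picture is of the moment at which its call begins. There is no depth.
- job_done(): hands the job in, once; it reports no verdict.
Trained networks look in a picture, given as the dict that the camera call returned (one of the last four; its "shot" number tells which), for a name from the list of things; names that differ only in an ending like _2 or _b are one class to them, and where a whole thing is asked for, a point or a joint stands for the part that bears it (a point fixed in the world has none). Each returns a list of dicts, best first, with "confidence" (0 to 1); they miss things now and then, are a little off and sometimes report something else, mostly with a low value. They report only what shows in the picture. A call takes as long as a camera call. They do not tell look-alikes from the thing itself.
- regions_of(name, picture): "pixels" (420x560 bool, what is visible of it) and "pixel" ([column, row] in pixels, amid what is visible of it).
The state is a dict: "time": time; "joint_positions": joint angles; "joint_vel": joint speeds; "tau": joint torques, N m; "eef_pos": TCP position; "tool_rot": TCP orientation; "force": force on the tool from outside, world axes, zero at the start; "wrist_torque": the same for the moment, N m; "finger_gap": finger opening in m.
Only numpy, scipy, OpenCV 4.12 (cv2) and the standard library are available. Lean on these libraries where they do the work, as an engineer would, in place of code of your own. Each camera call takes 0.05 s, during which the arm holds its last target.

### The job

Get the thread feeder ready for drawing thread: put the red thread spool on its upright spindle, fully down and let go, and after that pass the blade of the green-handled key down through the narrow slot in the yellow guard and press the red spring-loaded brake release inside well down. Finish while still gripping the key and holding the release down, with the key nearly home in the slot: if you let go, the spring brings the brake back on. Leave the blue spool and the black-handled key where they are.

Things in the scene. Friction and masses are not known exactly. Their poses are not given: they have to be found in the camera images.
- feeder: Thread feeder, fixed: white housing 140 (its x) x 280 (its y) x 60 mm high; place and yaw vary. Origin at the centre of its underside, on the table; z up. On its deck, at y = +85 mm, an upright steel spindle; at y = -75 mm a guard hood 90 x 80 mm (x, y), its yellow top plate 110 mm above the table, clear windows in front and behind.
- seat (a point): Spool seat on the feeder, 64 mm above the table: centre of the top of a dark disc 60 mm across, from which the spindle (12 mm thick, tapered tip) rises 50 mm. Axes as the feeder's. A spool standing fully down on the spindle has its origin here.
- slot (a point): Centre of the slot at the upper face of the yellow guard plate, 110 mm above the table. Axes as the feeder's. Slot 10 mm (x) by 32 mm (y), straight through the 10 mm plate, edges bevelled 1.5 mm: 2 mm wider each way than the green key's blade. The red release button, 24 mm across, lies under it, its top 33 mm below this point when up.
- release (a joint): The brake release under the slot: how far the red button is pressed down, m; 0 up, end stop 0.016. A spring pushes it up: 3 N at the start, rising 0.4 N per mm. It counts as pressed past 0.008; with the green key fully home (its collar on the guard plate) it reads 0.012.
- spool_red: The spool to load, loose, 0.1 to 0.2 kg, upright on the table: red winding 48 mm across between two red flanges 54 mm across, and above them (48 to 76 mm above the underside) a bare white core tube, 28 mm across, by which it is gripped from above. Bore 16 mm, right through. Origin at the centre of its underside, z up along the bore.
- spool_blue: Another spool of the same shape with blue winding and flanges, standing on the table; to be left alone. Origin at the centre of its underside. The two spools may have changed places.
- rack: Wooden key rack, fixed, 60 (x) x 130 (y) x 50 mm high, origin at the centre of its underside. Two upright slots, the green key's at y = -31 mm and the black key's at y = +31 mm; the keys stand in them loosely (4 mm play), collars resting on the rack top.
- key_green: Brake key, loose, 0.12 kg, 98 mm high, upright in the rack. Origin at the centre of its foot, z up. Steel blade 8 mm thick (x), 30 wide (y), 45 long, foot rounded; then a brass collar 22 x 42 mm, 45 to 53 mm up, too large for the guard slot; then a flat green handle 16 mm thick (x), 30 wide (y), 53 to 98 mm up, gripped from above across its thickness. Same either way round.
- key_black: A key with a black handle and a 13 mm thick blade, in the rack beside the green one, otherwise alike (it does not fit the guard slot); to be left alone. Origin at the foot of its blade.
Mind the look-alikes: they are no part of the job. Leave any orange look-alike of the key_green alone.

How it is judged:
On the way, in this order (a step that is already met when the one before it is completed fails the run):
1. the red spool stands fully down on the spindle, let go, before the key enters the guard (horizontal distance between spool_red and seat below 0.005 m and z of spool_red in the frame of seat below 0.004 m and angle between spool_red's own z axis and vertical below 0.08 rad and contact force between each of the arm, the fingers and spool_red below 0.1 N and value of joint release below 0.004 m), for 0.2 s.
2. the green key's blade is through the guard plate (horizontal distance between key_green and slot below 0.005 m and angle between key_green's own z axis and vertical below 0.12 rad and z of key_green in the frame of slot below -0.012 m), for 0.1 s.
At the end, for the whole second after the job is handed in: Red spool on its seat (5 mm sideways, 4 mm high, 0.08 rad), untouched; green key upright (0.12 rad) in the slot, foot within 5 mm of its centre and 38 mm or more below the plate top, gripped with over 3 N, still; release pressed over 8 mm (horizontal distance between spool_red and seat below 0.005 m and z of spool_red in the frame of seat below 0.004 m and angle between spool_red's own z axis and vertical below 0.08 rad and contact force between each of the arm, the fingers and spool_red below 0.1 N and horizontal distance between key_green and slot below 0.005 m and angle between key_green's own z axis and vertical below 0.12 rad and z of key_green in the frame of slot below -0.038 m and value of joint release above 0.008 m and contact force between key_green and the fingers above 3 N and linear speed of key_green below 0.02 m/s); the arm keeps its last pose, push and grip.
It fails at once if the blue spool is moved more than 30 mm (distance of spool_blue from where it was at the start of the episode above 0.03 m).
It fails at once if the black-handled key is moved more than 20 mm (distance of key_black from where it was at the start of the episode above 0.02 m).
It also fails if it takes over 67 s, if anything falls off the work surface, if the arm or the gripper's body presses on something with over 40 N, if the wrist force passes 120 N, or if a joint passes its speed limit or range.

## Working session

There is one attempt and no reset: what is moved stays moved. The work goes in short steps, Python scripts to look and compute and a shell command to move; the robot and the scene stay as the last step left them, time stands still between calls to the robot, and variables do not carry over. Pictures are saved under pics/ and viewed, and the job is handed in when it is done.

```bash
mkdir -p pics; cat > look.py <<'E'
from rig import state,capture,regions_of
import cv2,numpy as np,sys
tag=sys.argv[1]
for n in ("side","top"):
    p=capture(n); cv2.imwrite(f"pics/{n}{tag}.png",p["img"]); np.save(f"{n}_{tag}.npy",p,allow_pickle=True)
s=state(); print(s["time"],s["eef_pos"],s["tool_rot"],s["force"],s["finger_gap"])
E
python3 look.py 0; python3 -c "
import numpy as np
for n in('side','top'):
  p=np.load(n+'_0.npy',allow_pickle=True).item();print(p['intrinsics'],p['rvec'],p['tvec'],p['shot'])"
```

```text
0.1 [0.21010027 0.64094086 0.23040097] [-4.95524443e-01 -3.10203777e+00  2.62194863e-03] [-0.5125193   0.12266345  1.28558569] 0.0855954216217627
[[446.57341854   0.         277.57508389]
 [  0.         446.57341854 208.65555606]
 [  0.           0.           1.        ]] [ 2.15573626 -0.71143199  0.32712016] [-0.50300981  0.26013754  0.72571047] 1
[[395.1166634    0.         274.97282583]
 [  0.         395.1166634  215.56378095]
 [  0.           0.           1.        ]] [ 2.13929313 -2.14250976  0.14304925] [-0.04685692  0.57622826  0.80208029] 2
```

View pics/top0.png

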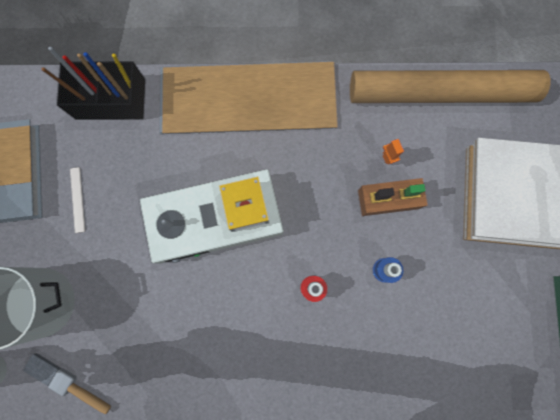

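View pics/side0.png

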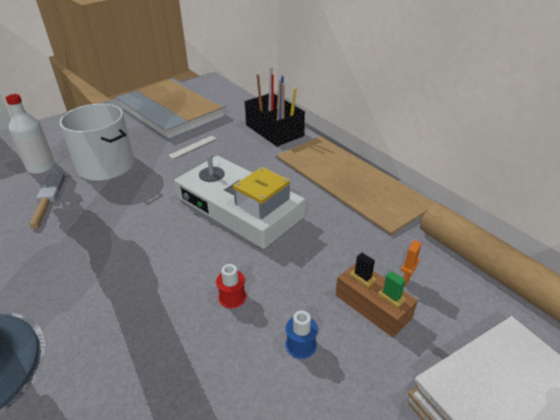

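Red spool is at top (315,289) and side (231,285); blue spool at top (390,270). Green key is at top (414,190), black key at (384,195), orange look-alike at (394,151). Next I measure.

```bash
cat > geo.py <<'E'
import numpy as np,cv2
def P(p):
    R=cv2.Rodrigues(np.array(p["rvec"],float))[0]; return np.array(p["intrinsics"]),R,np.array(p["tvec"],float).reshape(3)
def onz(p,px,z):
    K,R,t=P(p); d=R.T@np.linalg.inv(K)@np.array([px[0],px[1],1.]); c=-R.T@t
    return c+d*(z-c[2])/d[2]
def proj(p,X):
    K,R,t=P(p); return cv2.projectPoints(np.array(X,float).reshape(-1,3),np.array(p["rvec"],float),t,K,None)[0].reshape(-1,2)
def tri(p,a,q,b):
    M=[];
    for pp in (p,q):
        K,R,t=P(pp); M.append(K@np.c_[R,t])
    X=cv2.triangulatePoints(M[0],M[1],np.array(a,float),np.array(b,float))[:,0]; return X[:3]/X[3]
E
python3 - <<'E'
from rig import capture,regions_of
import cv2,numpy as np
from geo import *
ps={n:capture(n) for n in("side","top")}
np.save("cur.npy",ps,allow_pickle=True)
for th in("spool_red","key_green","feeder","rack","slot","seat","release","spool_blue","key_black"):
  for n in ps:
    for r in regions_of(th,ps[n])[:3]:
        print(th,n,np.round(r["pixel"]),round(r["confidence"],2),r["pixels"].sum())
t=ps["top"]["img"];s=ps["side"]["img"]
def crop(i,x0,y0,x1,y1,f,n): cv2.imwrite(n,cv2.resize(i[y0:y1,x0:x1],None,fx=f,fy=f,interpolation=cv2.INTER_CUBIC))
crop(t,135,165,290,270,5,"pics/tf.png")
crop(t,290,130,440,310,3,"pics/to.png")
crop(s,165,145,310,245,5,"pics/sf.png")
crop(s,205,230,425,360,3.5,"pics/so.png")
for n in ps:
  K,R,tt=P(ps[n]);print(n,-R.T@tt)
E
```

```text
spool_red side [229. 287.] 0.68 1054
spool_red top [309. 286.] 0.79 525
key_green side [390. 288.] 0.89 669
key_green side [411. 257.] 0.68 473
key_green top [391. 154.] 0.71 380
feeder side [243. 196.] 0.58 7163
feeder top [209. 216.] 0.87 9101
rack side [375. 306.] 0.96 2592
rack top [389. 200.] 0.71 1547
rack top [413. 194.] 0.31 248
slot side [245. 199.] 0.83 7120
slot top [211. 217.] 0.67 9041
slot top [409. 194.] 0.44 252
seat top [209. 222.] 0.95 9169
release top [309. 286.] 0.44 544
release top [244. 202.] 0.36 15
spool_blue side [299. 334.] 0.59 1280
spool_blue top [385. 268.] 0.87 619
key_black side [364. 271.] 0.56 554
key_black top [382. 195.] 0.8 277
key_black top [211. 218.] 0.54 9007
side [ 0.17331653 -0.62521201  0.65300645]
top [ 0.45435607 -0.05728235  0.87626861]
```

View pics/tf.png

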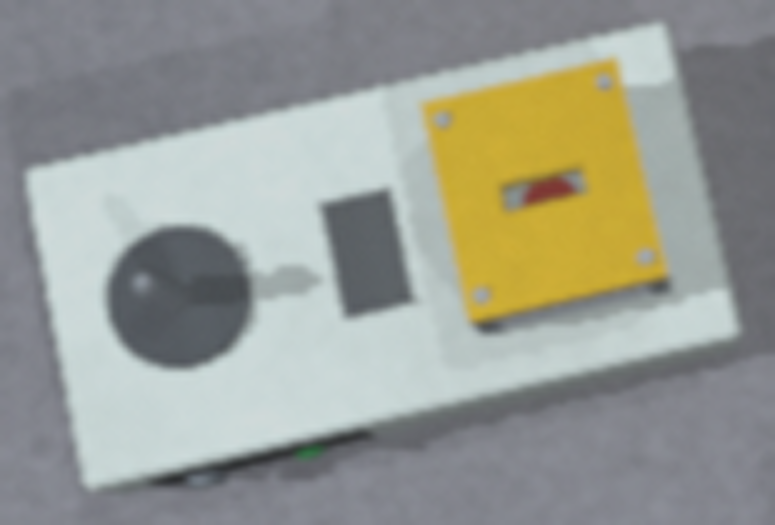

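View pics/to.png

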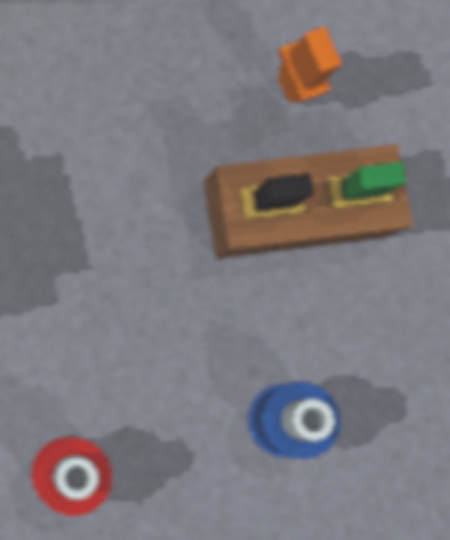

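View pics/sf.png

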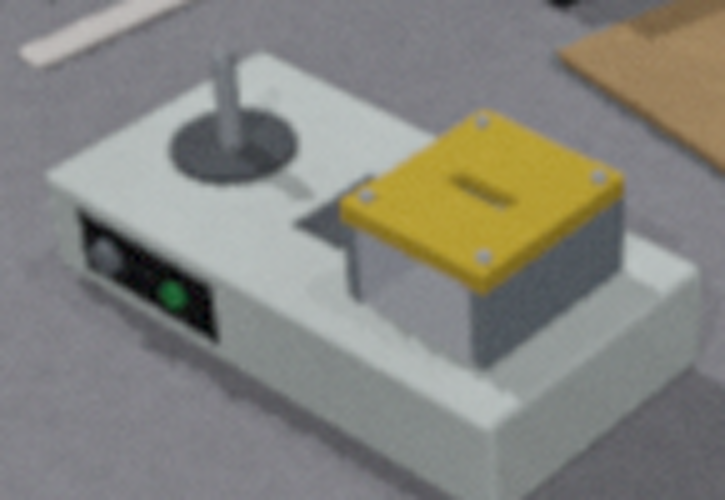

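View pics/so.png

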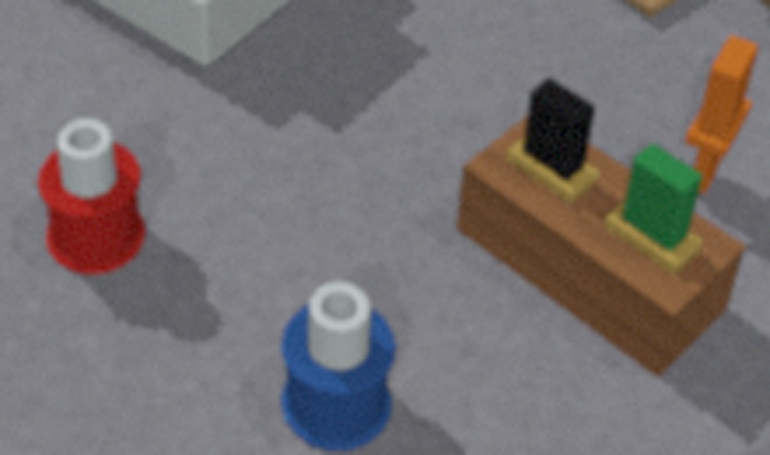

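```bash
cat > fit.py <<'E'
import numpy as np
from scipy.optimize import least_squares
from geo import *
ps=np.load("cur.npy",allow_pickle=True).item()
def up(l,x0,y0,f): return [((u+.5)/f-.5+x0,(v+.5)/f-.5+y0) for u,v in l]
tf=lambda l:up(l,135,165,5); sf=lambda l:up(l,165,145,5); to=lambda l:up(l,290,130,3); so=lambda l:up(l,205,230,3.5)
def fit(obs,x0):
    def f(v,each=False):
        c,s=np.cos(v[2]),np.sin(v[2]);R=np.array([[c,-s,0],[s,c,0],[0,0,1]]);r=[]
        for n,m,px in obs: r.append(proj(ps[n],(R@np.array(m).T).T+[v[0],v[1],0])-np.array(px))
        return np.concatenate(r)
    o=least_squares(lambda v:f(v).ravel(),x0,loss="soft_l1",x_scale=[.1,.1,1]); return o.x,f(o.x)
t,s=ps["top"],ps["side"]
seat=onz(t,tf([(180,297)])[0],.064);slot=onz(t,tf([(543,189)])[0],.110)
seat2=onz(s,sf([(234,146)])[0],.064);slot2=onz(s,sf([(484,190)])[0],.110)
print("seat",seat,seat2,"slot",slot,slot2,np.linalg.norm(seat-slot),np.linalg.norm(seat2-slot2))
d=seat-slot; yaw=np.arctan2(-d[0],d[1])
H=[(a*.07,b*.14,.06) for a,b in((1,1),(-1,1),(-1,-1),(1,-1))]
Pl=[(a*.045,-.075+b*.04,.11) for a,b in((1,1),(-1,1),(-1,-1),(1,-1))]
X0=[*((seat+slot)/2)[:2],yaw]
def match(n,M,px):
    c,s_=np.cos(yaw),np.sin(yaw);R=np.array([[c,-s_,0],[s_,c,0],[0,0,1]])
    q=proj(ps[n],(R@np.array(M).T).T+[X0[0],X0[1],0]); px=np.array(px)
    return (n,M,[px[np.argmin(np.linalg.norm(px-k,axis=1))] for k in q])
tobs=[match("top",H,tf([(27,170),(665,22),(740,335),(88,490)])),match("top",Pl,tf([(422,102),(617,60),(667,277),(472,322)])),("top",[(0,.085,.064),(0,-.075,.11)],tf([(180,297),(543,189)]))]
sobs=[match("side",H,sf([(262,53),(48,178),(490,430),(697,268)])),match("side",Pl,sf([(487,110),(625,183),(487,283),(340,205)])),("side",[(0,.085,.064),(0,-.075,.11)],sf([(234,146),(484,190)]))]
for nm,o in(("top",tobs),("side",sobs),("both",tobs+sobs)):
    v,r=fit(o,X0);c,q=np.cos(v[2]),np.sin(v[2])
    print(nm,v,"seat",v[0]-q*.085,v[1]+c*.085,"slot",v[0]+q*.075,v[1]-c*.075,"rms",np.sqrt((r**2).mean()))
print(np.round(r,1).tolist())
for nm,a,b,z in(("red",(77,478),(85,137),.076),("blue",(313,420),(340,303),.076),("green",(385,177),(667,167),.103),("black",(0,0),(0,0),0)):
    if z: print(nm,onz(t,to([a])[0],z),onz(s,so([b])[0],z),tri(t,to([a])[0],s,so([b])[0]))
for l in((217,175),(398,147),(411,230),(228,250)): print("rack",onz(t,to([l])[0],.05))
for l in((462,170),(525,120),(743,243),(670,300)): print("rackS",onz(s,so([l])[0],.05))
E
python3 fit.py
```

```text
seat [0.55567684 0.16889174 0.064     ] [0.55389324 0.16461569 0.064     ] slot [0.59254145 0.01411837 0.11      ] [0.59156273 0.01133515 0.11      ] 0.1656194349562434 0.16440776661933654
top [0.57517933 0.086551   0.23163781] seat 0.5556657213348207 0.16928079641598398 slot 0.5923972255968214 0.013554123701735643 rms 0.518001515690183
side [0.57366365 0.08295577 0.23119214] seat 0.5541869101840944 0.16569425746962438 slot 0.5908490080287356 0.009951230076325146 rms 0.6810049749023962
both [0.5749794  0.08564202 0.23118325] seat 0.5555033973293612 0.16838068078225232 slot 0.5921641093337047 0.01263732716697094 rms 0.7562188607267603
[[-0.5, -0.3], [-0.4, 0.7], [1.4, 0.4], [1.1, -0.8], [0.4, 0.5], [0.0, 0.3], [0.9, -0.1], [0.6, -0.3], [0.2, 0.1], [0.7, 0.2], [-0.1, -1.2], [-1.3, -1.3], [0.1, -0.2], [1.7, -0.6], [-0.5, -0.3], [-0.1, -0.9], [-1.0, -1.4], [0.1, -1.5], [-0.2, -1.0], [-0.1, -0.4]]
red [ 0.42320862 -0.12836702  0.076     ] [ 0.42317679 -0.12952715  0.076     ] [ 0.42341312 -0.12858194  0.07501453]
blue [ 0.4612189  -0.28611341  0.076     ] [ 0.46206035 -0.28668399  0.076     ] [ 0.46170736 -0.28643958  0.07588222]
green [ 0.62059287 -0.33300049  0.103     ] [ 0.62043668 -0.33299799  0.103     ] [ 0.62054542 -0.33298152  0.10293957]
rack [ 0.63381108 -0.23321142  0.05      ]
rack [ 0.65372883 -0.36225138  0.05      ]
rack [ 0.59386426 -0.36811233  0.05      ]
rack [ 0.57993974 -0.23918403  0.05      ]
rackS [ 0.57780673 -0.24335322  0.05      ]
rackS [ 0.62850197 -0.23693373  0.05      ]
rackS [ 0.655639   -0.36106705  0.05      ]
rackS [ 0.60114984 -0.36321295  0.05      ]
```

```bash
cat > go.py <<'E'
import sys,numpy as np
from rig import state
from scipy.spatial.transform import Rotation as Ro
# usage: go.py x y z jawangle(world) -> shift/turn in row units, from measured pose
a=[float(v) for v in sys.argv[1:]]
s=state();p=np.array(s["eef_pos"]);R=Ro.from_rotvec(s["tool_rot"]).as_matrix()
d=R.T@(np.array(a[:3])-p)
psi=np.arctan2(R[1,1],R[0,1]); dy=-(a[3]-psi); dy=(dy+np.pi/2)%np.pi-np.pi/2
print("pos",p,"jaw",psi,"tilt",np.arccos(-R[2,2]),"x %.4f y %.4f z %.4f yaw %.4f"%(*d/.4,dy/2))
E
python3 go.py .5 .25 .23 .231; python3 go.py .4232 -.129 .15 .231
python3 - <<'E'
from geo import *
ps=np.load("cur.npy",allow_pickle=True).item()
print(onz(ps["top"],(397,144),.098),onz(ps["top"],(391,158),.04),onz(ps["side"],(414,246),.098),onz(ps["side"],(405,283),0))
E
```

```text
pos [0.21029417 0.64141061 0.23134739] jaw 1.253968240703827 tilt 7.388502427847981e-05 x -0.9931 y -0.7042 z 0.0033 yaw 0.5115
pos [0.21029417 0.64141061 0.23134739] jaw 1.253968240703827 tilt 7.388502427847981e-05 x -1.1058 y -1.6644 z 0.2033 yaw 0.5115
[ 0.71466773 -0.2970766   0.098     ] [ 0.70248323 -0.30050007  0.04      ] [ 0.7078732  -0.29910262  0.098     ] [ 0.70823061 -0.29944227  0.        ]
```

```bash
python3 - <<'E'
import cv2
i=cv2.imread("pics/side0.png");j=cv2.imread("pics/top0.png")
import numpy as np
a=cv2.resize(i[255:315,200:260],(390,390),interpolation=cv2.INTER_CUBIC);b=cv2.resize(i[265:325,360:420],(390,390),interpolation=cv2.INTER_CUBIC)
cv2.imwrite("pics/choice.png",np.hstack([a,b]))
E
```

```text
(no output)
```

View pics/choice.png

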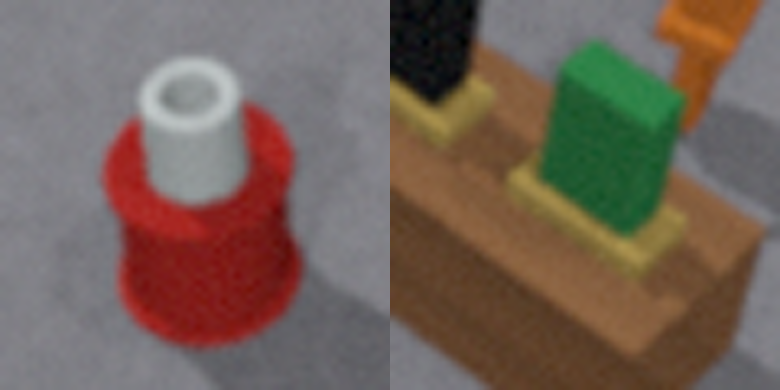

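What could be mistaken, by side pixel: the red spool at (231,285) against the blue one at (300,334), and the green key at (393,288) against black at (364,268) and orange at (411,258). The crop shows a red spool with a white tube, and a green handle with a brass collar standing in the rack. Both choices match the description, so I move.

```bash
python3 -m handwheel '[{"x":-0.99,"y":-0.70,"yaw":0.5115},{"x":-0.99,"y":-0.70,"yaw":0.5115},{"x":-0.99,"y":-0.70,"yaw":0.5115},{"x":-0.99,"y":-0.70,"yaw":0.5115},{"x":-0.99,"y":-0.70,"yaw":0.5115},{"x":-0.99,"y":-0.70,"yaw":0.5115},{"x":-0.99,"y":-0.70,"yaw":0.5115},{"x":-0.99,"y":-0.70,"yaw":0.5115}]' 1 40; python3 go.py .4232 -.129 .15 .231
```

```text
pos [0.21029417 0.64141061 0.23134739] jaw 1.253968240703827 tilt 7.388502427847981e-05 x -1.1058 y -1.6644 z 0.2033 yaw 0.5115invalid input
```

```bash
python3 -m handwheel '[{"x":-0.99,"y":-0.70,"z":0,"yaw":0.51},{"x":-0.99,"y":-0.70,"z":0,"yaw":0.51},{"x":-0.99,"y":-0.70,"z":0,"yaw":0.51},{"x":-0.99,"y":-0.70,"z":0,"yaw":0.51},{"x":-0.99,"y":-0.70,"z":0,"yaw":0.51},{"x":-0.99,"y":-0.70,"z":0,"yaw":0.51},{"x":-0.99,"y":-0.70,"z":0,"yaw":0.51},{"x":-0.99,"y":-0.70,"z":0,"yaw":0.51}]' 1 40; python3 go.py .4232 -.129 .15 .231
```

```text
time: 2.1
eef_pos: [0.5008, 0.2494, 0.2317]
tool_rot: [1.949, 2.463, 0.001]
force: [-0.1, 1.1, -0.4]
finger_gap: 0.0855
pos [0.50081628 0.24938265 0.23169529] jaw 0.23176609326207973 tilt 0.0009208531054588087 x -0.8761 y -0.4063 z 0.2039 yaw 0.0004
```

```bash
python3 -m handwheel '[{"x":-0.876,"y":-0.406,"z":0,"yaw":0},{"x":-0.876,"y":-0.406,"z":0,"yaw":0},{"x":-0.876,"y":-0.406,"z":0,"yaw":0},{"x":-0.876,"y":-0.406,"z":0,"yaw":0},{"x":-0.876,"y":-0.406,"z":0.05,"yaw":0},{"x":-0.876,"y":-0.406,"z":0.2,"yaw":0},{"x":-0.876,"y":-0.406,"z":0.204,"yaw":0},{"x":-0.876,"y":-0.406,"z":0.204,"yaw":0}]' 1 40; python3 go.py .4232 -.129 .052 .231; python3 look.py 1
```

```text
time: 3.1
eef_pos: [0.4205, -0.1282, 0.1483]
tool_rot: [-1.951, -2.458, 0.004]
force: [0.0, 0.1, 0.4]
finger_gap: 0.0857
pos [ 0.42047817 -0.12824901  0.14827272] jaw 0.22891071453155348 tilt 0.004189013249636176 x -0.0035 y 0.0072 z 0.2407 yaw -0.0010
3.2 [ 0.42314666 -0.12621087  0.15004919] [1.94670248e+00 2.46532151e+00 7.88635946e-04] [ 0.41717003 -0.12792066  0.53751959] 0.08531717276922046
```

View pics/side1.png

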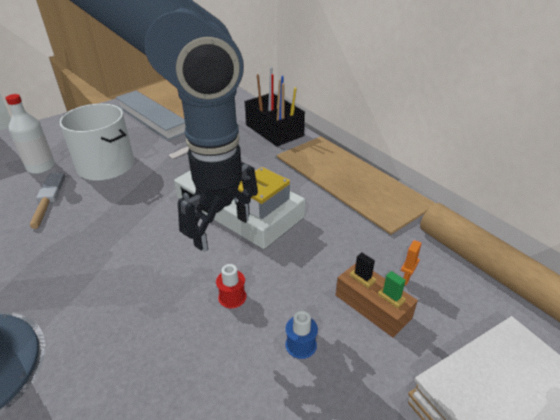

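```bash
for i in 1 2 3; do python3 go.py .4232 -.129 .052 .231; done
```

```text
pos [ 0.42314666 -0.12621087  0.15004919] jaw 0.23401957283683225 tilt 0.0006070172727484611 x -0.0068 y -0.0016 z 0.2451 yaw 0.0015
pos [ 0.42314666 -0.12621087  0.15004919] jaw 0.23401957283683225 tilt 0.0006070172727484611 x -0.0068 y -0.0016 z 0.2451 yaw 0.0015
pos [ 0.42314666 -0.12621087  0.15004919] jaw 0.23401957283683225 tilt 0.0006070172727484611 x -0.0068 y -0.0016 z 0.2451 yaw 0.0015
```

```bash
python3 -m handwheel '[{"x":0,"y":0,"z":0.05,"yaw":0},{"x":0,"y":0,"z":0.1,"yaw":0},{"x":0,"y":0,"z":0.12,"yaw":0},{"x":0,"y":0,"z":0.12,"yaw":0}]'; python3 go.py .4232 -.129 .052 .231
```

```text
time: 3.7
eef_pos: [0.4232, -0.1258, 0.102]
tool_rot: [1.945, 2.467, 0.001]
force: [-0.3, 0.4, 0.2]
finger_gap: 0.085
pos [ 0.42320988 -0.12578628  0.10204705] jaw 0.23554405325313463 tilt 0.0006396209498011261 x -0.0078 y -0.0020 z 0.1251 yaw 0.0023
```

```bash
python3 -m handwheel '[{"x":-0.008,"y":-0.002,"z":0.05,"yaw":0.002},{"x":-0.008,"y":-0.002,"z":0.1,"yaw":0.002},{"x":-0.008,"y":-0.002,"z":0.123,"yaw":0.002},{"x":-0.008,"y":-0.002,"z":0.123,"yaw":0.002},{"x":-0.008,"y":-0.002,"z":0.123,"yaw":0.002}]'; python3 go.py .4232 -.129 .052 .231
```

```text
time: 4.32
eef_pos: [0.4232, -0.1299, 0.0532]
tool_rot: [1.951, 2.461, 0.001]
force: [-0.0, -0.0, 0.1]
finger_gap: 0.0856
pos [ 0.42320897 -0.12987706  0.05318071] jaw 0.23001877601562068 tilt 0.0015191243944762598 x 0.0021 y 0.0005 z 0.0030 yaw -0.0005
```

Aligned within 1 mm. I close the gripper next.

```bash
python3 -m handwheel '[{"x":0,"y":0,"z":0,"yaw":0},{"x":0,"y":0,"z":0,"yaw":0},{"x":0,"y":0,"z":0,"yaw":0},{"x":0,"y":0,"z":0,"yaw":0},{"x":0,"y":0,"z":0,"yaw":0},{"x":0,"y":0,"z":0,"yaw":0},{"x":0,"y":0,"z":0,"yaw":0},{"x":0,"y":0,"z":0,"yaw":0}]' -1 50; python3 look.py 2
```

```text
time: 5.32
eef_pos: [0.4229, -0.1298, 0.0527]
tool_rot: [1.952, 2.461, 0.001]
force: [-1.1, 1.0, 5.7]
finger_gap: 0.0263
5.425 [ 0.4228715  -0.12982561  0.0526814 ] [1.95161723e+00 2.46134776e+00 6.72313918e-04] [0.16023376 0.12655399 5.24036602] 0.025797203892628018
```

```bash
python3 -c "
import cv2
i=cv2.imread('pics/side2.png');cv2.imwrite('pics/side2c.png',cv2.resize(i[150:330,150:350],None,fx=3,fy=3))"
```

```text
(no output)
```

View pics/side2c.png

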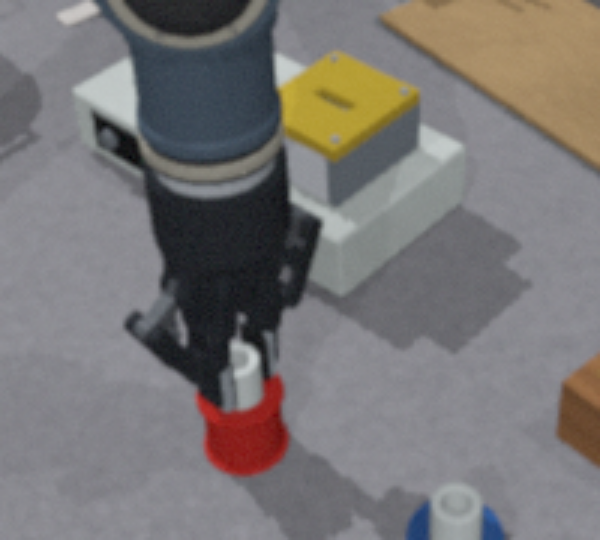

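```bash
python3 -m handwheel '[{"x":0,"y":0,"z":-0.1,"yaw":0},{"x":0,"y":0,"z":-0.2,"yaw":0},{"x":0,"y":0,"z":-0.3,"yaw":0},{"x":0,"y":0,"z":-0.4,"yaw":0},{"x":0,"y":0,"z":-0.43,"yaw":0},{"x":0,"y":0,"z":-0.43,"yaw":0}]'; python3 go.py .5555 .1684 .205 .231
```

```text
time: 6.18
eef_pos: [0.4222, -0.1295, 0.224]
tool_rot: [-1.951, -2.462, -0.0]
force: [-0.4, 1.0, -2.2]
finger_gap: 0.0262
pos [ 0.42219045 -0.12953142  0.22395236] jaw 0.23032364628328755 tilt 0.0005940659384703672 x 0.6490 y 0.4945 z 0.0477 yaw -0.0003
```

```bash
python3 -m handwheel '[{"x":0.06,"y":0.05,"z":0,"yaw":0},{"x":0.17,"y":0.13,"z":0,"yaw":0},{"x":0.28,"y":0.215,"z":0,"yaw":0},{"x":0.39,"y":0.3,"z":0,"yaw":0},{"x":0.5,"y":0.38,"z":0,"yaw":0},{"x":0.59,"y":0.45,"z":0.02,"yaw":0},{"x":0.649,"y":0.4945,"z":0.0477,"yaw":0},{"x":0.649,"y":0.4945,"z":0.0477,"yaw":0}]'; python3 look.py 3;python3 go.py .5555 .1684 .205 .231
python3 - <<'E'
import cv2
i=cv2.imread('pics/side3.png');cv2.imwrite('pics/side3c.png',cv2.resize(i[60:240,140:330],None,fx=4,fy=3.3))
i=cv2.imread('pics/top3.png');cv2.imwrite('pics/top3c.png',cv2.resize(i[110:300,100:300],None,fx=3.5,fy=3.1))
E
```

```text
time: 7.18
eef_pos: [0.5543, 0.1705, 0.2011]
tool_rot: [-1.944, -2.463, 0.009]
force: [-0.2, -1.2, -2.1]
finger_gap: 0.0264
7.275 [0.55484256 0.16692736 0.20309948] [-1.95151288 -2.46003716  0.00706698] [ 0.1488027  -0.40535983 -2.09401871] 0.026649673248060977
pos [0.55484256 0.16692736 0.20309948] jaw 0.2295255574149811 tilt 0.004741795022846304 x 0.0032 y 0.0024 z -0.0048 yaw -0.0007
```

View pics/side3c.png

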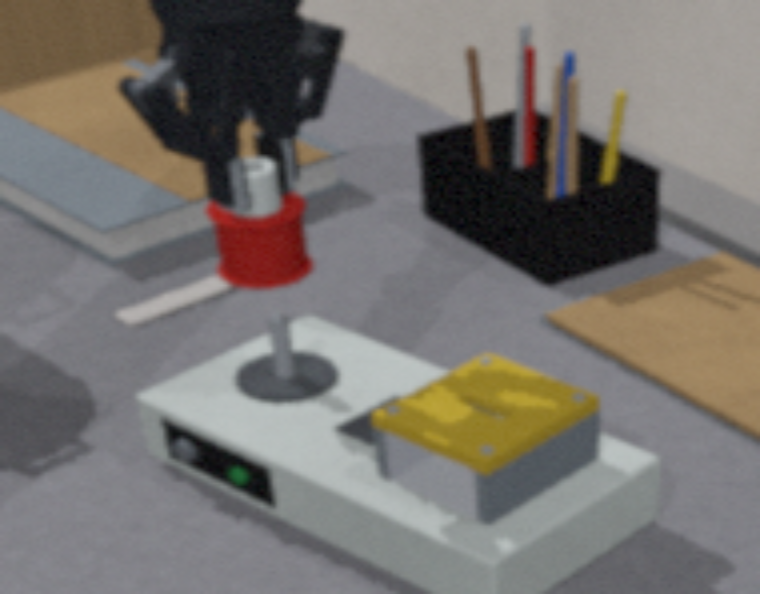

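View pics/top3c.png

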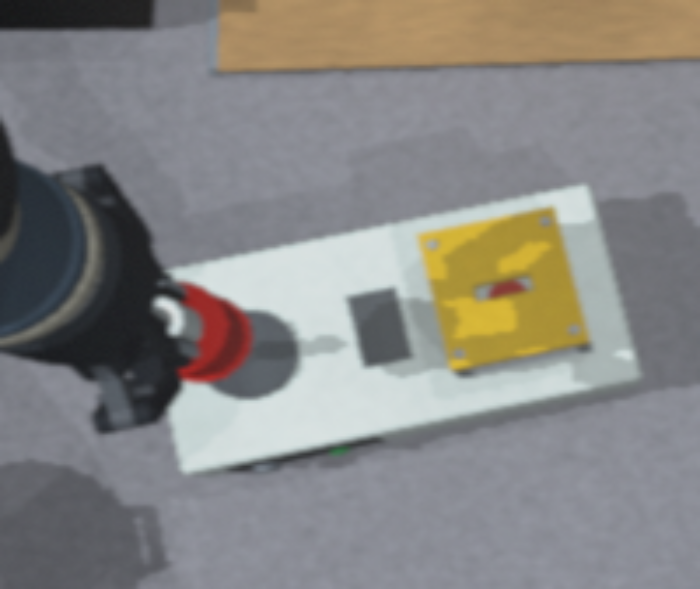

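```bash
cat > spool.py <<'E'
import numpy as np,cv2,sys
from geo import *
from scipy.optimize import least_squares,minimize
def cyl(x,y,z):
    a=np.linspace(0,2*np.pi,60,endpoint=False);out=[]
    for h in(0,.048): out.append(np.c_[x+.027*np.cos(a),y+.027*np.sin(a),np.full(60,z+h)])
    return np.concatenate(out)
def redmask(p):
    h=cv2.cvtColor(p["img"],cv2.COLOR_BGR2HSV); m=((h[...,0]<8)|(h[...,0]>172))&(h[...,1]>140)&(h[...,2]>70)
    return m
def ext(p,x,y,z):
    q=proj(p,cyl(x,y,z)); return np.array([q[:,0].min(),q[:,0].max(),q[:,1].max(),q[:,1].min()])
def obs(p,guess):
    m=redmask(p).astype(np.uint8); n,l,s,c=cv2.connectedComponentsWithStats(m)
    q=proj(p,[guess])[0]; k=min([i for i in range(1,n) if s[i,4]>60],key=lambda i:np.linalg.norm(c[i]-q))
    x,y,w,h,A=s[k]; return np.array([x-.5,x+w-.5,y+h-.5,y-.5]),A
if __name__=="__main__":
    tag=sys.argv[1];g=[float(v) for v in sys.argv[2:5]]
    for n in("side","top"):
        p=np.load(f"{n}_{tag}.npy",allow_pickle=True).item()
        o,A=obs(p,(g[0],g[1],g[2]+.024)); print(n,"obs",o,A,"pred",np.round(ext(p,*g),1))
        if n=="side" or len(sys.argv)>5:
            r=least_squares(lambda v:(ext(p,v[0],v[1],g[2])-o)[:3],g[:2],x_scale=.1);print(" fit",r.x)
E
python3 spool.py 0 .4232 -.129 0 1
python3 -m handwheel '[{"x":0.003,"y":0.002,"z":0,"yaw":0},{"x":0.003,"y":0.002,"z":0,"yaw":0},{"x":0.003,"y":0.002,"z":0,"yaw":0},{"x":0.003,"y":0.002,"z":0,"yaw":0}]'
python3 look.py 4; python3 go.py .5555 .1684 .205 .231
```

```text
side obs [215.5 245.5 307.5 271.5] 660 pred [215.  246.4 308.3 268.4]
 fit [ 0.42397271 -0.12717174]
top obs [300.5 326.5 301.5 275.5] 292 pred [300.1 327.5 301.8 275.1]
 fit [ 0.42390624 -0.12826684]
time: 7.78
eef_pos: [0.5565, 0.1692, 0.2056]
tool_rot: [1.952, 2.461, 0.001]
force: [-0.3, -0.5, -1.7]
finger_gap: 0.0263
7.875 [0.55645123 0.16938221 0.20555563] [-1.95188611e+00 -2.46162557e+00 -4.72629110e-04] [ 0.19746308 -0.33651635 -2.63109217] 0.025881732492845786
pos [0.55645123 0.16938221 0.20555563] jaw 0.22997147011630528 tilt 0.0003017630894078485 x -0.0018 y -0.0029 z 0.0014 yaw -0.0005
```

```bash
python3 spool.py 4 .5565 .1693 .1529 1; python3 - <<'E'
import cv2,numpy as np
from geo import *
for n,(x0,y0,x1,y1) in {"side":(165,100,265,190),"top":(140,180,200,260)}.items():
    p=np.load(f"{n}_4.npy",allow_pickle=True).item();i=p["img"][y0:y1,x0:x1]
    f=7 if n=="side" else 7
    i=cv2.resize(i,None,fx=f,fy=f,interpolation=cv2.INTER_CUBIC)
    def dr(X,c):
        for u,v in proj(p,X): cv2.circle(i,(int((u-x0+.5)*f),int((v-y0+.5)*f)),1,c,-1)
    a=np.linspace(0,6.28,80)
    ring=lambda x,y,z,r:np.c_[x+r*np.cos(a),y+r*np.sin(a),0*a+z]
    for z,r in((0,.027),(.048,.027),(.076,.014)): dr(ring(.5565,.1693,.1529+z,r),(255,255,0))
    sx,sy=.5555,.1684
    dr(ring(sx,sy,.064,.03),(0,255,0));dr(ring(sx,sy,.104,.006),(0,255,0));dr([(sx,sy,z) for z in np.linspace(.064,.15,60)],(0,255,0))
    cv2.imwrite(f"pics/ov4{n}.png",i)
E
```

```text
side obs [192.5 218.5 144.5 116.5] 481 pred [192.1 219.5 145.6 113.9]
 fit [0.55829571 0.17387752]
top obs [148.5 169.5 230.5 200.5] 361 pred [133.4 171.8 232.1 198.5]
 fit [0.55975318 0.15740677]
```

View pics/ov4side.png

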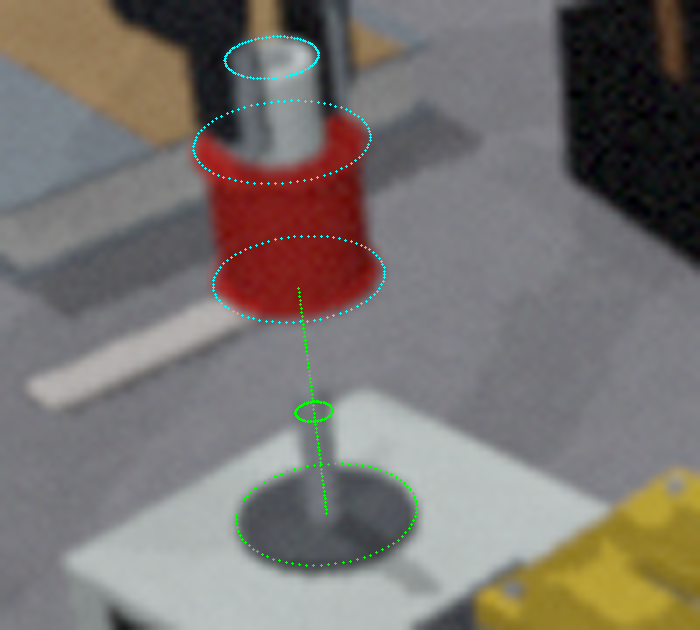

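View pics/ov4top.png

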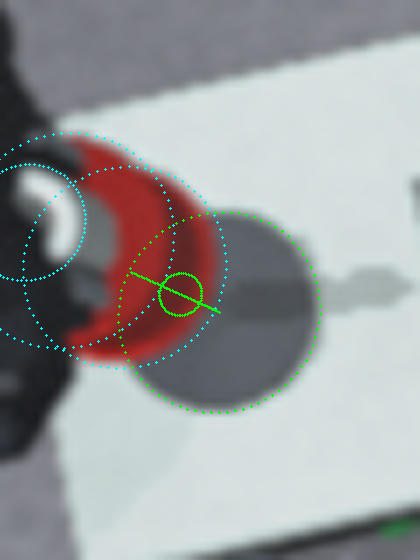

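```bash
python3 go.py .5545 .1651 .172 .231
```

```text
pos [0.55645123 0.16938221 0.20555563] jaw 0.22997147011630528 tilt 0.0003017630894078485 x -0.0093 y -0.0072 z 0.0839 yaw -0.0005
```

```bash
python3 -m handwheel '[{"x":-0.004,"y":-0.003,"z":0.04,"yaw":0},{"x":-0.0093,"y":-0.0072,"z":0.084,"yaw":0},{"x":-0.0093,"y":-0.0072,"z":0.084,"yaw":0},{"x":-0.0093,"y":-0.0072,"z":0.084,"yaw":0},{"x":-0.0093,"y":-0.0072,"z":0.084,"yaw":0}]'; python3 look.py 5
cat > ov.py <<'E'
import cv2,numpy as np,sys
from geo import *
tag=sys.argv[1];X,Y,Z,sx,sy=[float(v) for v in sys.argv[2:7]]
for n,(x0,y0,x1,y1) in {"side":(165,100,265,190),"top":(140,180,200,260)}.items():
    p=np.load(f"{n}_{tag}.npy",allow_pickle=True).item();i=p["img"][y0:y1,x0:x1]
    f=7
    i=cv2.resize(i,None,fx=f,fy=f,interpolation=cv2.INTER_CUBIC)
    def dr(Q,c):
        for u,v in proj(p,Q): cv2.circle(i,(int((u-x0+.5)*f),int((v-y0+.5)*f)),1,c,-1)
    a=np.linspace(0,6.28,80)
    ring=lambda x,y,z,r:np.c_[x+r*np.cos(a),y+r*np.sin(a),0*a+z]
    for z,r in((0,.027),(.048,.027),(.076,.014)): dr(ring(X,Y,Z+z,r),(255,255,0))
    dr(ring(sx,sy,.064,.03),(0,255,0));dr([(sx,sy,z) for z in np.linspace(.064,.15,60)],(0,255,0))
    cv2.imwrite(f"pics/ov{tag}{n}.png",i)
E
python3 ov.py 5 .5545 .1665 .1193 .5555 .1684
```

```text
time: 8.5
eef_pos: [0.555, 0.1653, 0.1723]
tool_rot: [1.951, 2.461, 0.002]
force: [-0.1, 0.1, -1.7]
finger_gap: 0.0261
8.6 [0.55487017 0.1653115  0.17230558] [1.95150245e+00 2.46142493e+00 1.59856689e-03] [-0.40088348  0.4595635  -1.77827256] 0.0262561435135851
```

View pics/ov5side.png

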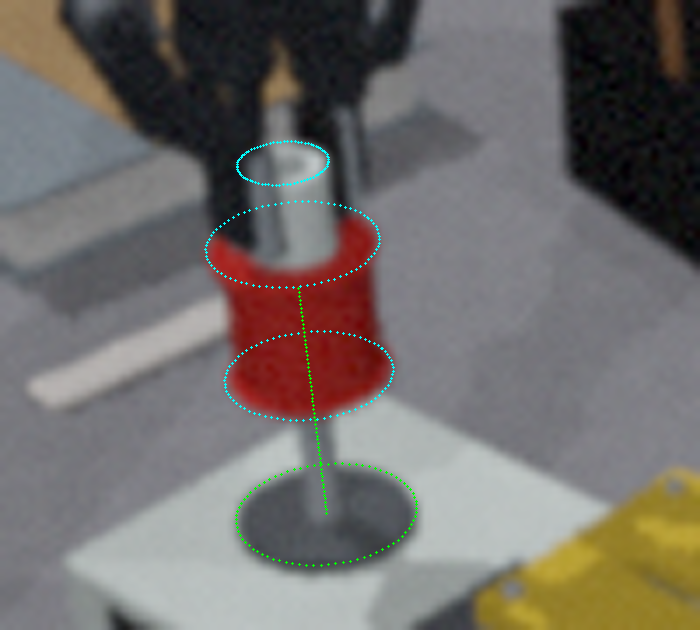

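View pics/ov5top.png

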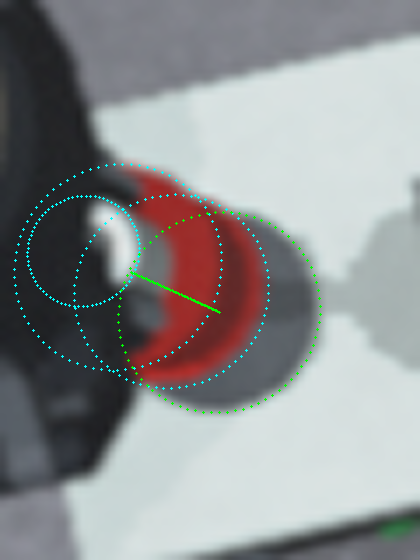

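```bash
python3 -m handwheel '[{"x":0.002,"y":0.001,"z":0.012,"yaw":0},{"x":0.002,"y":0.001,"z":0.024,"yaw":0},{"x":0.002,"y":0.001,"z":0.036,"yaw":0},{"x":0.002,"y":0.001,"z":0.036,"yaw":0}]'; python3 go.py .555 .166 .117 .231
```

```text
time: 9.1
eef_pos: [0.5546, 0.1663, 0.1569]
tool_rot: [-1.951, -2.461, 0.0]
force: [-0.2, 1.3, -1.8]
finger_gap: 0.0262
pos [0.55457642 0.16632489 0.15688712] jaw 0.23018888531283516 tilt 0.0004795141832348336 x -0.0011 y 0.0009 z 0.0997 yaw -0.0004
```

```bash
python3 -m handwheel '[{"x":0,"y":0,"z":0.012,"yaw":0},{"x":0,"y":0,"z":0.024,"yaw":0},{"x":0,"y":0,"z":0.036,"yaw":0},{"x":0,"y":0,"z":0.036,"yaw":0}]'; python3 go.py .555 .166 .117 .231
```

```text
time: 9.6
eef_pos: [0.5547, 0.1663, 0.1425]
tool_rot: [-1.952, -2.462, -0.0]
force: [1.3, 1.6, -2.9]
finger_gap: 0.0262
pos [0.55468898 0.16630363 0.14251644] jaw 0.23016988888146536 tilt 0.00025795210968486545 x -0.0009 y 0.0006 z 0.0638 yaw -0.0004
```

```bash
python3 -m handwheel '[{"x":0,"y":0,"z":0.015,"yaw":0},{"x":0,"y":0,"z":0.03,"yaw":0},{"x":0,"y":0,"z":0.045,"yaw":0},{"x":0,"y":0,"z":0.058,"yaw":0},{"x":0,"y":0,"z":0.062,"yaw":0},{"x":0,"y":0,"z":0.062,"yaw":0}]'; python3 go.py .555 .166 .117 .231
```

```text
time: 10.35
eef_pos: [0.5549, 0.1665, 0.1181]
tool_rot: [-1.951, -2.462, -0.001]
force: [2.4, 3.6, -2.5]
finger_gap: 0.0259
pos [0.55487556 0.16653841 0.11806656] jaw 0.23031102562569997 tilt 0.0007611247263480494 x -0.0014 y -0.0000 z 0.0027 yaw -0.0003
```

```bash
python3 -m handwheel '[{"x":0.002,"y":0.001,"z":0.002,"yaw":0},{"x":0.002,"y":0.001,"z":0.004,"yaw":0},{"x":0.002,"y":0.001,"z":0.004,"yaw":0}]'; python3 -m handwheel '[{"x":0,"y":0,"z":-0.005,"yaw":0},{"x":0,"y":0,"z":-0.01,"yaw":0},{"x":0,"y":0,"z":-0.01,"yaw":0},{"x":0,"y":0,"z":-0.01,"yaw":0},{"x":0,"y":0,"z":-0.01,"yaw":0}]' 1 ; python3 look.py 6
```

```text
time: 10.72
eef_pos: [0.5549, 0.1667, 0.1168]
tool_rot: [-1.952, -2.461, 0.0]
force: [0.6, 1.9, 2.3]
finger_gap: 0.0261
time: 11.35
eef_pos: [0.5548, 0.1668, 0.1205]
tool_rot: [-1.952, -2.462, 0.0]
force: [-0.1, 0.8, -0.1]
finger_gap: 0.0856
11.45 [0.55487367 0.1668455  0.12054453] [-1.95174429e+00 -2.46160772e+00  1.88131494e-04] [-0.21745776 -0.80045093 -0.88230008] 0.08537977295664712
```

```bash
python3 -m handwheel '[{"x":0,"y":0,"z":-0.06,"yaw":0},{"x":0,"y":0,"z":-0.15,"yaw":0},{"x":0,"y":0,"z":-0.25,"yaw":0},{"x":0,"y":0,"z":-0.3,"yaw":0},{"x":0,"y":0,"z":-0.3,"yaw":0}]'; python3 go.py .6205 -.333 .16 .143;  python3 go.py .5555 -.08 .24 .143
```

```text
time: 12.08
eef_pos: [0.5558, 0.1671, 0.2421]
tool_rot: [1.951, 2.461, 0.005]
force: [-0.2, -0.4, -0.7]
finger_gap: 0.0853
pos [0.55581136 0.16709838 0.2421482 ] jaw 0.23008029985789982 tilt 0.0036194894565914552 x -1.2544 y -0.1284 z 0.2038 yaw 0.0435
pos [0.55581136 0.16709838 0.2421482 ] jaw 0.23008029985789982 tilt 0.0036194894565914552 x -0.6013 y -0.1417 z 0.0044 yaw 0.0435
```

```bash
python3 look.py 7; python3 - <<'E'
import cv2,numpy as np
i=cv2.imread('pics/side0.png')[240:335,330:425];j=cv2.imread('pics/top0.png')[170:225,350:435]
cv2.imwrite('pics/rk.png',cv2.resize(i,None,fx=6,fy=6,interpolation=cv2.INTER_CUBIC));cv2.imwrite('pics/rkt.png',cv2.resize(j,None,fx=9,fy=9,interpolation=cv2.INTER_CUBIC))
i=cv2.imread('pics/side7.png')[120:240,150:310];cv2.imwrite('pics/s7.png',cv2.resize(i,None,fx=4.5,fy=4.5,interpolation=cv2.INTER_CUBIC))
E
```

```text
12.175 [0.55434275 0.1667598  0.23970305] [-1.95128641e+00 -2.46108656e+00  1.72376522e-03] [ 0.71680976 -0.59933066 -0.29715415] 0.08589973707914826
```

View pics/rk.png

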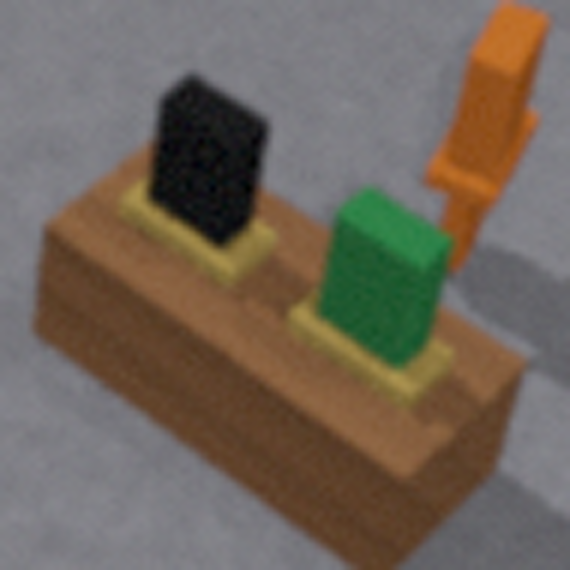

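View pics/rkt.png

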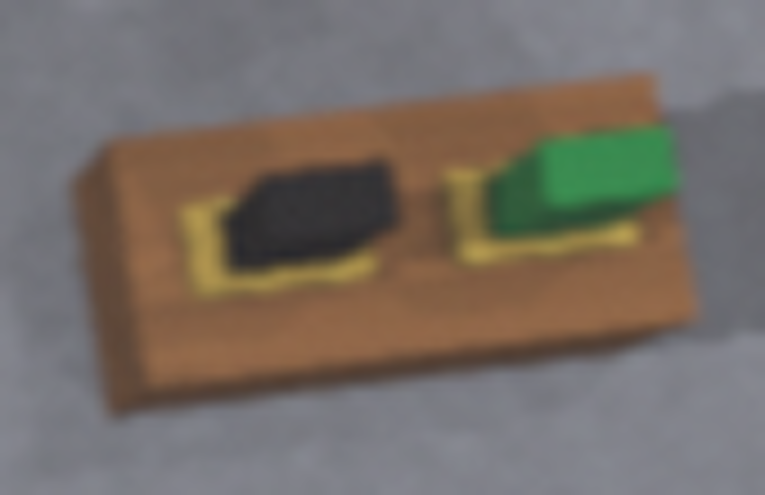

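View pics/s7.png

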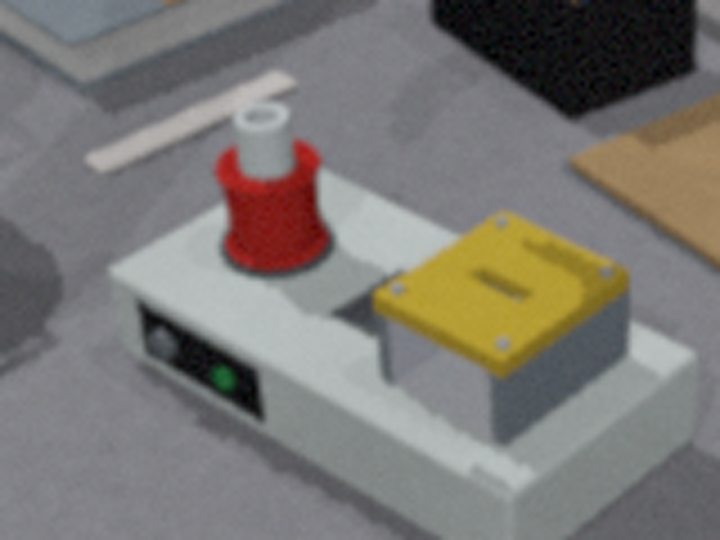

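```bash
cat > rackfit.py <<'E'
import re
src=open("fit.py").read().split("t,s=ps")[0]; exec(src)
T=lambda l:up(l,350,170,9); S=lambda l:up(l,330,240,6)
# rack: +x forward (up in top image); y: black +, green -
Rk=[(.03,.065,.05),(.03,-.065,.05),(-.03,-.065,.05),(-.03,.065,.05)]
a=("top",Rk,T([(110,143),(655,78),(695,322),(148,388)])); b=("side",[Rk[3],Rk[0],Rk[1],Rk[2]],S([(48,228),(140,150),(523,362),(407,472)]))
Ha=[(.008,.015,.103),(.008,-.015,.103),(-.008,-.015,.103),(-.008,.015,.103)]
Co=[(.011,.021,.058),(-.011,.021,.058),(-.011,-.021,.058),(.011,-.021,.058)]
k=[("top",Ha,T([(548,147),(672,128),(678,190),(545,205)])),("top",Co[:3],T([(447,172),(462,262),(638,240)]))]
m=[("side",[Ha[3],Ha[0],Ha[1],Ha[2]],S([(340,208),(370,188),(452,238),(433,258)])),("side",Co[1:],S([(290,315),(412,392),(452,350)]))]
for nm,o,x0 in(("rackT",[a],[.61,-.3,.15]),("rackS",[b],[.61,-.3,.15]),("rack",[a,b],[.61,-.3,.15]),("keyT",k,[.62,-.333,.15]),("keyS",m,[.62,-.333,.15]),("key",k+m,[.62,-.333,.15])):
    v,r=fit(o,x0);print(nm,v.round(4),np.sqrt((r**2).mean()).round(2),"greenslot",(v[0]+.031*np.sin(v[2])).round(4),(v[1]-.031*np.cos(v[2])).round(4))
E
python3 rackfit.py
```

```text
rackT [ 0.6177 -0.3009  0.1171] 0.18 greenslot 0.6213 -0.3317
rackS [ 0.6155 -0.3014  0.1642] 1.83 greenslot 0.6205 -0.332
rack [ 0.6173 -0.3013  0.1312] 1.59 greenslot 0.6214 -0.332
keyT [ 0.6219 -0.3317  0.1089] 0.52 greenslot 0.6253 -0.3625
keyS [ 0.6223 -0.3326  0.1517] 0.85 greenslot 0.627 -0.3633
key [ 0.6222 -0.3322  0.1296] 0.74 greenslot 0.6262 -0.3629
```

```bash
python3 -m handwheel '[{"x":-0.08,"y":-0.02,"z":0,"yaw":0.05},{"x":-0.23,"y":-0.05,"z":0,"yaw":0.05},{"x":-0.38,"y":-0.09,"z":0,"yaw":0.05},{"x":-0.53,"y":-0.12,"z":0,"yaw":0.05},{"x":-0.68,"y":-0.13,"z":0,"yaw":0.05},{"x":-0.83,"y":-0.13,"z":0,"yaw":0.05},{"x":-0.9,"y":-0.13,"z":0,"yaw":0.05},{"x":-0.9,"y":-0.13,"z":0,"yaw":0.05}]'; python3 go.py .6218 -.332 .16 .125
```

```text
time: 13.18
eef_pos: [0.5851, -0.1983, 0.2388]
tool_rot: [-2.077, -2.354, 0.005]
force: [0.1, 0.4, -0.5]
finger_gap: 0.0854
pos [ 0.58513853 -0.19830587  0.23879643] jaw 0.12491735161752965 tilt 0.003388983067990424 x -0.3429 y 0.0500 z 0.1970 yaw -0.0000
```

```bash
python3 -m handwheel '[{"x":-0.11,"y":0.016,"z":0,"yaw":0},{"x":-0.22,"y":0.033,"z":0.03,"yaw":0},{"x":-0.32,"y":0.047,"z":0.1,"yaw":0},{"x":-0.343,"y":0.05,"z":0.18,"yaw":0},{"x":-0.343,"y":0.05,"z":0.197,"yaw":0},{"x":-0.343,"y":0.05,"z":0.197,"yaw":0},{"x":-0.343,"y":0.05,"z":0.197,"yaw":0}]' 0.3 40; python3 look.py 8; python3 go.py .6218 -.332 .066 .125
python3 - <<'E'
import cv2
i=cv2.imread('pics/side8.png')[150:350,270:490];cv2.imwrite('pics/s8.png',cv2.resize(i,None,fx=3,fy=3))
i=cv2.imread('pics/top8.png')[120:260,330:490];cv2.imwrite('pics/t8.png',cv2.resize(i,None,fx=4,fy=4))
E
```

```text
time: 14.05
eef_pos: [0.625, -0.3278, 0.1633]
tool_rot: [2.069, 2.362, 0.002]
force: [0.3, -0.6, -0.6]
finger_gap: 0.0553
14.15 [ 0.62482013 -0.3283467   0.16335313] [2.06967726e+00 2.36077258e+00 1.90137630e-03] [ 0.41209514 -0.19583283  0.20655904] 0.055709552966232485
pos [ 0.62482013 -0.3283467   0.16335313] jaw 0.13121888567308604 tilt 0.0023692173864834415 x -0.0079 y -0.0092 z 0.2434 yaw 0.0031
```

View pics/s8.png

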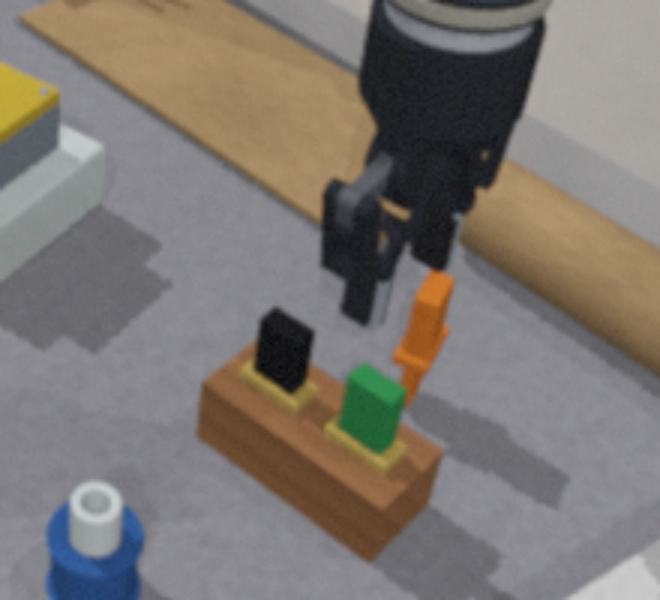

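View pics/t8.png

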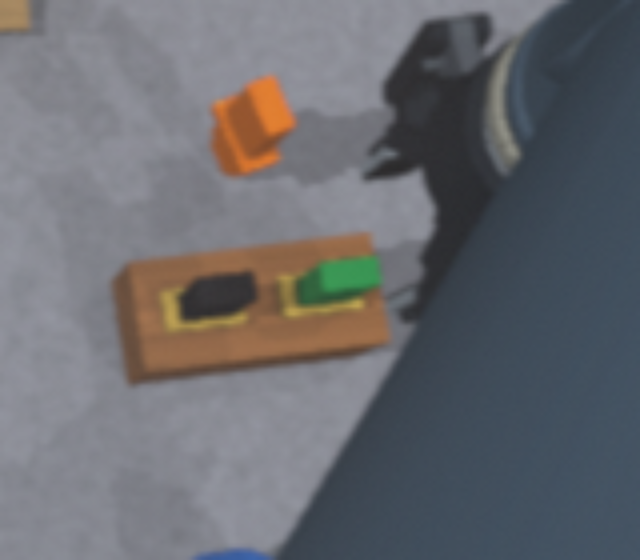

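```bash
python3 -m handwheel '[{"x":-0.008,"y":-0.009,"z":0.03,"yaw":0.003},{"x":-0.008,"y":-0.009,"z":0.08,"yaw":0.003},{"x":-0.008,"y":-0.009,"z":0.11,"yaw":0.003},{"x":-0.008,"y":-0.009,"z":0.11,"yaw":0.003},{"x":-0.008,"y":-0.009,"z":0.11,"yaw":0.003}]'; python3 go.py .6218 -.332 .066 .125
```

```text
time: 14.78
eef_pos: [0.621, -0.3328, 0.1178]
tool_rot: [2.079, 2.355, -0.0]
force: [-0.7, 0.9, -0.0]
finger_gap: 0.0558
pos [ 0.62104999 -0.33276826  0.11783794] jaw 0.12402888440756162 tilt 0.0002826106927529463 x 0.0017 y 0.0021 z 0.1296 yaw -0.0005
```

```bash
python3 -m handwheel '[{"x":0.002,"y":0.001,"z":0.04,"yaw":0},{"x":0.002,"y":0.001,"z":0.08,"yaw":0},{"x":0.002,"y":0.001,"z":0.12,"yaw":0},{"x":0.002,"y":0.001,"z":0.13,"yaw":0},{"x":0.002,"y":0.001,"z":0.13,"yaw":0},{"x":0.002,"y":0.001,"z":0.13,"yaw":0}]'; python3 look.py 9
python3 - <<'E'
import cv2
i=cv2.imread('pics/side9.png')[200:350,300:480];cv2.imwrite('pics/s9.png',cv2.resize(i,None,fx=4,fy=4))
E
```

```text
time: 15.52
eef_pos: [0.6215, -0.3321, 0.0664]
tool_rot: [2.079, 2.354, 0.0]
force: [-0.2, -0.3, 0.1]
finger_gap: 0.0554
15.625 [ 0.62148569 -0.33201958  0.06646352] [2.07880486e+00 2.35395883e+00 5.58630211e-04] [0.10318238 0.22560485 0.78438872] 0.05541895486451287
```

View pics/s9.png

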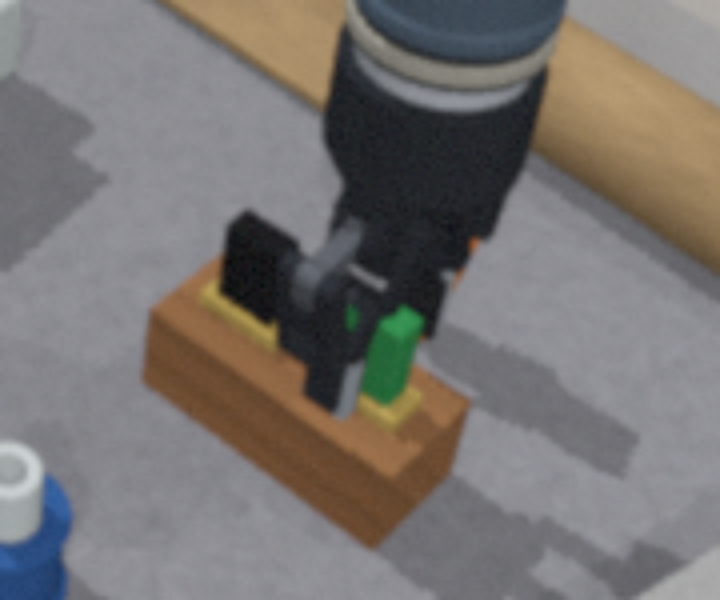

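```bash
python3 -m handwheel '[{"x":0,"y":0,"z":0,"yaw":0},{"x":0,"y":0,"z":0,"yaw":0},{"x":0,"y":0,"z":0,"yaw":0},{"x":0,"y":0,"z":0,"yaw":0},{"x":0,"y":0,"z":0,"yaw":0},{"x":0,"y":0,"z":0,"yaw":0}]' -1 70; python3 look.py 10; python3 -m handwheel '[{"x":0,"y":0,"z":-0.05,"yaw":0},{"x":0,"y":0,"z":-0.1,"yaw":0},{"x":0,"y":0,"z":-0.15,"yaw":0},{"x":0,"y":0,"z":-0.25,"yaw":0},{"x":0,"y":0,"z":-0.35,"yaw":0},{"x":0,"y":0,"z":-0.38,"yaw":0},{"x":0,"y":0,"z":-0.38,"yaw":0}]'; python3 look.py 11;python3 go.py .592 .0127 .20 .231
python3 - <<'E'
import cv2
i=cv2.imread('pics/side11.png')[110:330,270:490];cv2.imwrite('pics/s11.png',cv2.resize(i,None,fx=2.7,fy=2.7))
E
```

```text
time: 16.38
eef_pos: [0.6214, -0.3317, 0.066]
tool_rot: [2.079, 2.355, 0.001]
force: [0.8, 0.5, 1.7]
finger_gap: 0.0155
16.475 [ 0.62140753 -0.33170807  0.06597233] [2.07911274e+00 2.35462809e+00 5.76607863e-04] [-0.01480482  0.33966893  1.32249598] 0.015228726859113698
time: 17.35
eef_pos: [0.6209, -0.332, 0.2186]
tool_rot: [2.079, 2.354, 0.001]
force: [-0.6, 1.2, -2.1]
finger_gap: 0.0152
17.45 [ 0.62025868 -0.33107038  0.2161352 ] [-2.07755606e+00 -2.35252810e+00  9.12965114e-04] [ 0.25872265  0.81407767 -1.55015801] 0.015314698817470896
pos [ 0.62025868 -0.33107038  0.2161352 ] jaw 0.12398175383157942 tilt 0.003077065179142787 x 0.8615 y 0.0363 z 0.0419 yaw -0.0535
```

View pics/s11.png

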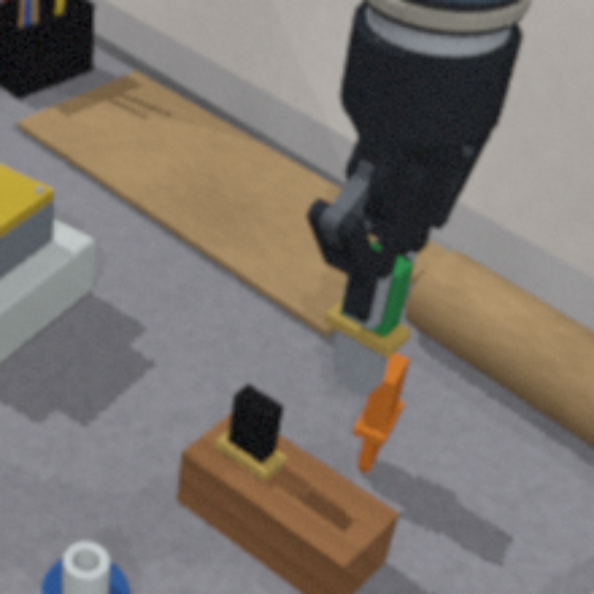

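```bash
python3 -m handwheel '[{"x":0.06,"y":0.003,"z":-0.03,"yaw":0},{"x":0.18,"y":0.008,"z":-0.03,"yaw":-0.02},{"x":0.31,"y":0.013,"z":-0.03,"yaw":-0.04},{"x":0.44,"y":0.018,"z":-0.03,"yaw":-0.0535},{"x":0.57,"y":0.024,"z":-0.03,"yaw":-0.0535},{"x":0.7,"y":0.03,"z":-0.02,"yaw":-0.0535},{"x":0.81,"y":0.034,"z":0,"yaw":-0.0535},{"x":0.86,"y":0.036,"z":0.02,"yaw":-0.0535}]'; python3 -m handwheel '[{"x":0,"y":0,"z":0,"yaw":0},{"x":0,"y":0,"z":0,"yaw":0},{"x":0,"y":0,"z":0,"yaw":0}]'; python3 look.py 12; python3 go.py .592 .0127 .185 .231
python3 - <<'E'
import cv2
i=cv2.imread('pics/side12.png')[90:250,170:330];cv2.imwrite('pics/s12.png',cv2.resize(i,None,fx=4,fy=3.7))
i=cv2.imread('pics/top12.png')[140:280,140:340];cv2.imwrite('pics/t12.png',cv2.resize(i,None,fx=4,fy=4))
E
```

```text
time: 18.45
eef_pos: [0.5916, 0.0148, 0.2078]
tool_rot: [-1.943, -2.465, 0.003]
force: [0.1, -0.9, -1.0]
finger_gap: 0.015
time: 18.82
eef_pos: [0.5932, 0.0089, 0.2102]
tool_rot: [1.954, 2.458, -0.0]
force: [0.2, -0.4, -1.4]
finger_gap: 0.0152
18.925 [0.59310104 0.00970549 0.21012292] [1.95338993e+00 2.45955764e+00 2.40050559e-04] [-0.40697208 -0.53720299  0.14329077] 0.015163547217258247
pos [0.59310104 0.00970549 0.21012292] jaw 0.22840316813485553 tilt 0.0007243624142923057 x 0.0079 y -0.0010 z 0.0628 yaw -0.0013
```

View pics/s12.png

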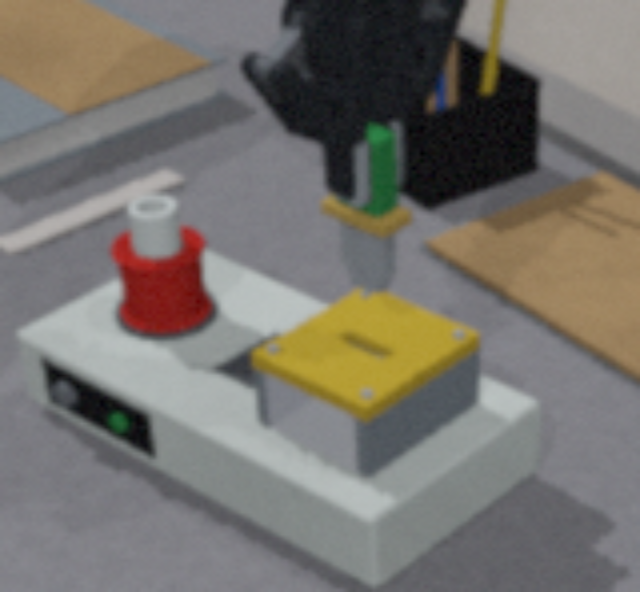

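View pics/t12.png

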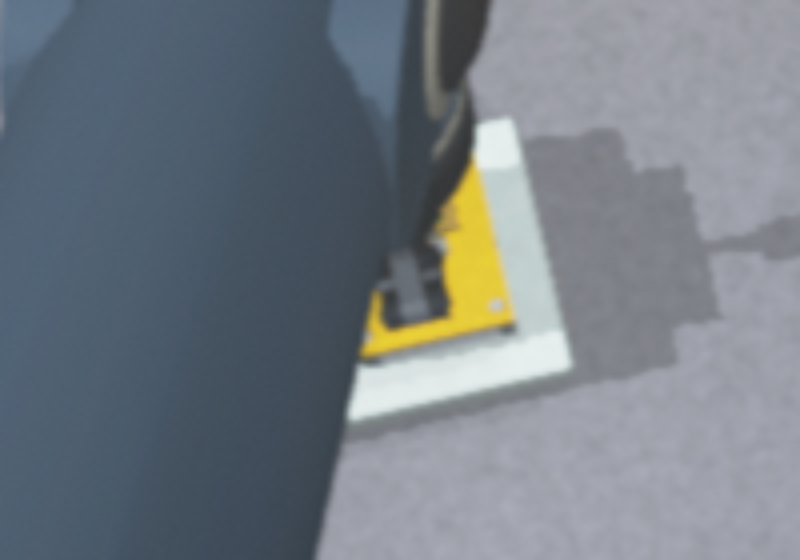

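```bash
python3 go.py .5923 .0132 .179 .231; python3 go.py .5923 .0132 .179 .231 >/dev/null; python3 -m handwheel '[{"x":0.004,"y":0,"z":0.03,"yaw":-0.001},{"x":0.009,"y":0,"z":0.06,"yaw":-0.001},{"x":0.009,"y":0,"z":0.077,"yaw":-0.001},{"x":0.009,"y":0,"z":0.077,"yaw":-0.001},{"x":0.009,"y":0,"z":0.077,"yaw":-0.001}]'; python3 look.py 13; python3 go.py .5923 .0132 .179 .231
```

```text
pos [0.59310104 0.00970549 0.21012292] jaw 0.22840316813485553 tilt 0.0007243624142923057 x 0.0090 y -0.0000 z 0.0778 yaw -0.0013
time: 19.55
eef_pos: [0.5923, 0.0148, 0.1792]
tool_rot: [1.948, 2.464, 0.0]
force: [0.2, -0.0, -0.9]
finger_gap: 0.0151
19.65 [0.59239823 0.01482898 0.1794195 ] [1.94788971e+00 2.46404091e+00 1.02208582e-03] [-0.54915905 -0.3815786  -1.95170223] 0.015218130877782175
pos [0.59239823 0.01482898 0.1794195 ] jaw 0.23292099512176984 tilt 0.0008918878056000262 x -0.0039 y -0.0012 z 0.0010 yaw 0.0010
```

```bash
python3 -m handwheel '[{"x":-0.004,"y":-0.001,"z":0,"yaw":0.001},{"x":-0.004,"y":-0.001,"z":0,"yaw":0.001},{"x":-0.004,"y":-0.001,"z":0,"yaw":0.001}]'; python3 look.py 14; python3 go.py .5923 .0132 .179 .231
cat > ovk.py <<'E'
import cv2,numpy as np,sys
from geo import *
from rig import state
tag=sys.argv[1];s=state();c=np.array(s["eef_pos"]);yaw=.231
R=np.array([[np.cos(yaw),-np.sin(yaw),0],[np.sin(yaw),np.cos(yaw),0],[0,0,1]])
x0,y0,x1,y1=215,110,305,200;f=7
p=np.load(f"side_{tag}.npy",allow_pickle=True).item()
i=cv2.resize(p["img"][y0:y1,x0:x1],None,fx=f,fy=f,interpolation=cv2.INTER_CUBIC)
def rect(o,a,b,z,col):
    q=proj(p,(R@np.array([(a,b,z),(-a,b,z),(-a,-b,z),(a,-b,z)]).T).T+o); q=((q-[x0,y0]+.5)*f)
    cv2.polylines(i,[q.astype(np.int32)],True,col,1)
k=np.array([c[0],c[1],c[2]-.061])
rect(k,.004,.015,0,(255,255,0));rect(k,.004,.015,.045,(255,255,0));rect(k,.011,.021,.045,(255,0,255));rect(k,.011,.021,.053,(255,0,255));rect(k,.008,.015,.098,(0,255,0))
for o,col in(((.5923,.0132,.11),(0,0,255)),((.5908,.00995,.11),(0,255,0))):
    rect(np.array(o),.005,.016,0,col);rect(np.array(o),.045,.04,0,col)
cv2.imwrite(f"pics/ovk{tag}.png",i)
E
python3 ovk.py 14
```

```text
time: 20.02
eef_pos: [0.5921, 0.0133, 0.1791]
tool_rot: [1.951, 2.463, 0.0]
force: [-0.3, 0.4, -1.5]
finger_gap: 0.0153
20.125 [0.59202928 0.01328976 0.17899252] [-1.95051504e+00 -2.46266202e+00 -1.16521667e-04] [ 0.04296999 -1.12215837 -1.16476761] 0.015039113986242383
pos [0.59202928 0.01328976 0.17899252] jaw 0.2310654052685555 tilt 9.685339257724873e-05 x -0.0004 y 0.0006 z -0.0000 yaw 0.0000
```

View pics/ovk14.png

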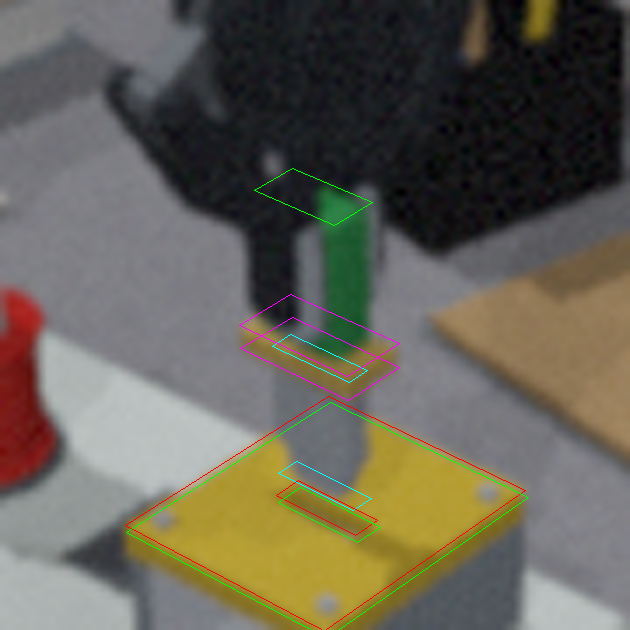

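```bash
python3 -m handwheel '[{"x":-0.003,"y":0,"z":0.01,"yaw":0},{"x":-0.003,"y":0,"z":0.02,"yaw":0},{"x":-0.003,"y":0,"z":0.025,"yaw":0},{"x":-0.003,"y":0,"z":0.025,"yaw":0}]'; python3 look.py 15; python3 ovk.py 15; python3 go.py .592 .0122 .165 .231
```

```text
time: 20.62
eef_pos: [0.5922, 0.0121, 0.1688]
tool_rot: [-1.95, -2.463, 0.0]
force: [0.0, 0.4, -1.7]
finger_gap: 0.0152
20.725 [0.59231413 0.01205866 0.16899429] [-1.95060774e+00 -2.46258672e+00 -1.13947391e-05] [ 0.11839085 -0.09511145 -1.13776399] 0.015161882094621595
pos [0.59231413 0.01205866 0.16899429] jaw 0.23098937847766532 tilt 6.41511690356913e-05 x 0.0005 y -0.0007 z 0.0100 yaw -0.0000
```

View pics/ovk15.png

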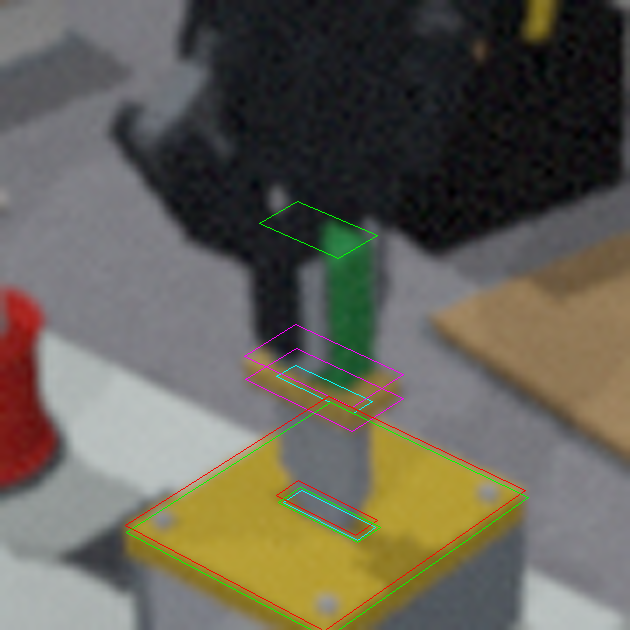

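```bash
python3 -m handwheel '[{"x":0,"y":0,"z":0.006,"yaw":0},{"x":0,"y":0,"z":0.012,"yaw":0},{"x":0,"y":0,"z":0.012,"yaw":0}]'; python3 -m handwheel '[{"x":0,"y":0,"z":0.006,"yaw":0},{"x":0,"y":0,"z":0.012,"yaw":0},{"x":0,"y":0,"z":0.012,"yaw":0}]'
```

```text
time: 21.1
eef_pos: [0.5925, 0.0122, 0.164]
tool_rot: [1.95, 2.463, 0.0]
force: [0.8, -0.2, -1.2]
finger_gap: 0.0155
time: 21.48
eef_pos: [0.5925, 0.0122, 0.1592]
tool_rot: [1.95, 2.462, 0.0]
force: [1.1, -0.3, -2.3]
finger_gap: 0.0156
```

```bash
python3 -m handwheel '[{"x":0,"y":0,"z":0.01,"yaw":0},{"x":0,"y":0,"z":0.02,"yaw":0},{"x":0,"y":0,"z":0.03,"yaw":0},{"x":0,"y":0,"z":0.03,"yaw":0}]'; python3 look.py 16; python3 ovk.py 16; python3 go.py .592 .0122 .126 .231
```

```text
time: 21.98
eef_pos: [0.5924, 0.0126, 0.1468]
tool_rot: [-1.95, -2.463, -0.001]
force: [2.6, 2.1, -4.2]
finger_gap: 0.0148
22.075 [0.59236158 0.01264622 0.14684851] [-1.95002502e+00 -2.46280759e+00 -5.47328184e-04] [ 3.58775926  2.10585841 -4.72672655] 0.01549360052271051
pos [0.59236158 0.01264622 0.14684851] jaw 0.2313674902200033 tilt 0.00043022443181991467 x -0.0009 y -0.0011 z 0.0521 yaw 0.0002
```

View pics/ovk16.png

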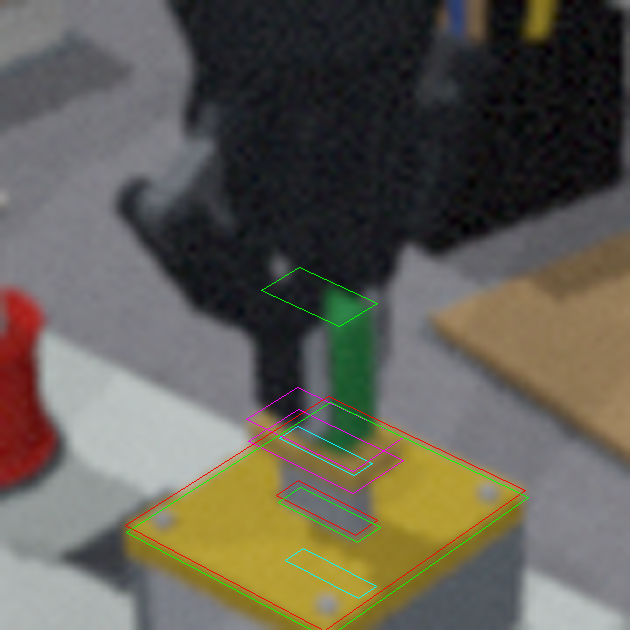

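```bash
python3 -m handwheel '[{"x":0.001,"y":0.002,"z":0.005,"yaw":0},{"x":0.001,"y":0.002,"z":0.01,"yaw":0},{"x":0.001,"y":0.002,"z":0.01,"yaw":0}]'; python3 go.py .592 .0122 .126 .231
```

```text
time: 22.45
eef_pos: [0.5925, 0.0127, 0.1431]
tool_rot: [-1.95, -2.462, 0.001]
force: [-0.6, 1.6, -1.5]
finger_gap: 0.0152
pos [0.59249666 0.01268366 0.14311819] jaw 0.2308948830289422 tilt 0.001142278776857205 x -0.0009 y -0.0014 z 0.0428 yaw -0.0001
```

```bash
python3 -m handwheel '[{"x":0,"y":0,"z":0.008,"yaw":0},{"x":0,"y":0,"z":0.016,"yaw":0},{"x":0,"y":0,"z":0.024,"yaw":0},{"x":0,"y":0,"z":0.024,"yaw":0}]';  python3 go.py .592 .0122 .126 .231
```

```text
time: 22.95
eef_pos: [0.593, 0.0128, 0.1338]
tool_rot: [-1.95, -2.463, -0.0]
force: [-1.5, 2.9, 3.3]
finger_gap: 0.0152
pos [0.593003   0.01281557 0.13382089] jaw 0.23103795826287868 tilt 0.00034348372542283037 x -0.0009 y -0.0028 z 0.0196 yaw 0.0000
```

```bash
python3 -m handwheel '[{"x":0.001,"y":-0.001,"z":0.006,"yaw":0},{"x":0.001,"y":-0.001,"z":0.012,"yaw":0},{"x":0.001,"y":-0.001,"z":0.018,"yaw":0},{"x":0.001,"y":-0.001,"z":0.018,"yaw":0}]';  python3 go.py .592 .0122 .126 .231; python3 look.py 17; python3 ovk.py 17
```

```text
time: 23.45
eef_pos: [0.5929, 0.0129, 0.1272]
tool_rot: [1.95, 2.462, 0.001]
force: [-1.1, 3.0, 5.1]
finger_gap: 0.0151
pos [0.59294196 0.01286358 0.12716876] jaw 0.23096609994959558 tilt 0.0010556394351488843 x -0.0011 y -0.0027 z 0.0029 yaw -0.0000
23.55 [0.59292578 0.01283214 0.12714199] [1.95027925e+00 2.46205314e+00 1.08035016e-03] [-1.67419364  2.08233725  5.56624803] 0.015267628274386293
```

View pics/ovk17.png

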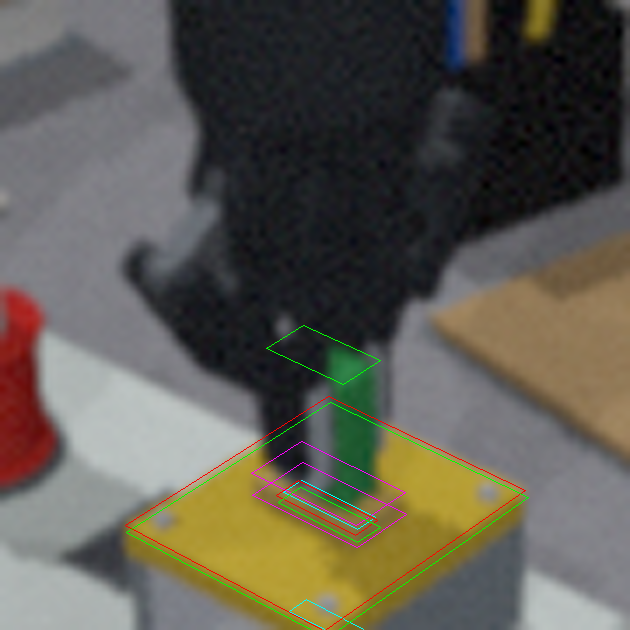

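```bash
python3 -m handwheel '[{"x":0,"y":-0.001,"z":0.002,"yaw":0},{"x":0,"y":-0.001,"z":0.004,"yaw":0},{"x":0,"y":-0.001,"z":0.004,"yaw":0},{"x":0,"y":-0.001,"z":0.004,"yaw":0},{"x":0,"y":-0.001,"z":0.004,"yaw":0},{"x":0,"y":-0.001,"z":0.004,"yaw":0}]';  python3 look.py 18
python3 - <<'E'
import cv2
i=cv2.imread('pics/side18.png')[110:240,150:310];cv2.imwrite('pics/s18.png',cv2.resize(i,None,fx=4.5,fy=4.5,interpolation=cv2.INTER_CUBIC))
E
```

```text
time: 24.3
eef_pos: [0.5929, 0.0128, 0.126]
tool_rot: [1.95, 2.462, 0.002]
force: [-1.9, 2.2, 6.9]
finger_gap: 0.0153
24.4 [0.59289478 0.01282242 0.12604935] [1.94988122e+00 2.46175645e+00 2.24791808e-03] [-2.01754533  3.30985181  7.93704563] 0.015341724202196037
```

View pics/s18.png

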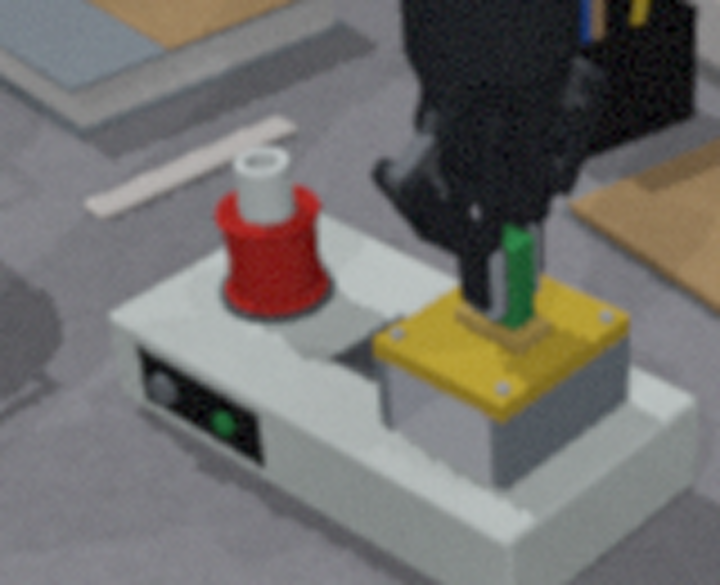

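View pics/side18.png

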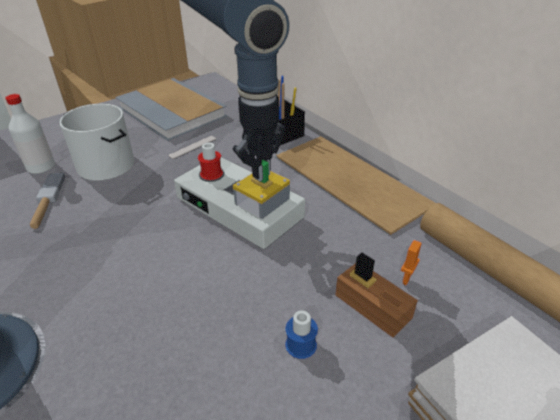

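The collar sits on the guard plate, or within a hair of it. The push is about 8–9 N, which matches roughly 12 mm of press. The red spool is fully down, and the blue spool, black key and orange key haven't moved. Handing in.

```bash
python3 -c "
from rig import job_done,state
print(job_done()); s=state(); print(s['time'],s['eef_pos'],s['force'],s['finger_gap'])"
```

```text
the job is handed in; nothing more can be done
None
the job is handed in; nothing more can be done
```

I put the red spool on the spindle and let it go. I then took the green key from the rack, passed its blade through the guard slot and pressed the release. I handed in at about 24.4 s, still gripping the key. The hand-in reports no verdict.

What the last checks showed:
- **Spool:** the side picture shows it fully down on its seat and untouched.
- **Key:** its collar is on or within about 1 mm of the guard plate, with the foot about 45 mm below the plate top. The gripper stood at 15 mm on the handle with the grip set to 70 N.
- **Release:** the upward force on the tool was 7–8 N, plus about 1.5 N of key weight. That fits a press of about 10–12 mm, but I inferred it because there was no direct reading.
- **Left alone:** the blue spool, the black key and the orange look-alike stand where they were in the last picture.

Where measurements disagreed:
- **Cameras:** the two cameras put the feeder up to about 3.6 mm apart. I went in near the mean and corrected by the side forces.
- **Sideways push:** about 2–3.5 N of sideways force from the slot remained on the key at the end.

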